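# Tuck a cover panel under the lapped leaf of an instrument chassis and hold it down

## Task

Pick up the loose aluminium cover panel by its black grab block and slide its yellow-lined edge under the free edge of the blue leaf on the instrument chassis, in about as far as the yellow line, square and centred over the opening, without lifting the leaf. Then press the panel down flat against the copper gasket spring until it lies flush on the chassis, and finish there: keep holding it pressed down, do not let go. Leave the spool, the jar and the heat sink where they stand.

Things in the scene. Friction and masses are not known exactly. Their poses are not given: they have to be found in the camera images.
- chassis: Fixed dark steel instrument chassis, 160 x 130 mm, pale grey rim 50 mm above the bench. Origin at bench level below the middle of the blue leaf's free edge; x to the rear (direction of tucking), y left, z up; it spans x -90 to +70 mm. Opening to cover: x -56 to -6 mm, y +-35 mm, small circuit board inside; the rim all round it is at z = 50 mm.
- leaf_edge (a point): Point on the rim surface (chassis z = 50 mm) directly below the middle of the leaf's free edge; axes as the chassis. The leaf's underside is 9 mm above the rim. Under the leaf a stop rib 6 mm high begins 28 mm behind this point; two rubber rests carrying the leaf stand 7 to 17 mm behind it, 53 to 63 mm to either side.
- sill (a point): Middle of the front sill's surface (z = 50 mm, chassis x = -72.5 mm); axes as the chassis.
- leaf (a joint): Hinge of the blue sheet-metal leaf, 70 x 130 x 3 mm, 120 g, hinged along its rear edge (chassis x = 70 mm), no spring. 0 = resting on its rubber rests, level; grows in rad as the free edge is lifted (0.1 rad lifts the edge 7 mm).
- gasket (a joint): Travel (m) of the copper spring strip in the front sill, 10 x 46 mm, centred at chassis x = -64 mm. 0 = up, its top 5 mm above the sill; 0.005 = pushed down flush with the sill. Takes 3 N to start and 6 N to push flush.
- panel: Loose aluminium cover panel, 95 (x) x 84 (y) x 4 mm, about 140 g, starting flat on the bench. Origin at the centre of its underside, z up. The +x edge is to be tucked; a yellow line on the top face lies 19 mm from it. Black grab block 30 (x) x 14 (y) mm centred at x = -22 mm, from the plate's top (z = 4 mm) up to z = 34 mm.
- panel_tuck (a point): Middle of the underside of the panel's edge to tuck (panel x = +47.5 mm); axes as the panel.
- panel_front (a point): Middle of the underside of the opposite edge (panel x = -47.5 mm), which ends on the front sill over the copper strip; axes as the panel.
- panel_grip (a point): Middle of the grab block, 24 mm above the panel's underside; axes as the panel; the block is 14 mm wide along y.
- blue_spool: Bystander: small reel with blue flanges, 37 mm across, 32 mm high, upright beside the chassis; origin at its foot.
- amber_jar: Bystander: amber jar with black cap, 21 mm across, 32 mm high, upright beside the chassis; origin at its foot.
- heat_sink: Bystander: finned aluminium heat sink, 32 x 32 x 20 mm, beside the panel's start; origin at its foot.
Things that resemble listed ones, but are neither listed nor needed, are in the scene too. Leave any red look-alike of the panel alone.

How it is judged:
On the way, in this order (a step that is already met when the one before it is completed fails the run):
1. the panel has been picked up by the gripper (height (world z) of panel above 0.03 m and contact force between the fingers and panel above 0.5 N), for 0.1 s.
2. the panel's edge is 10 mm or more under the leaf, centred to 8 mm, with the leaf still down (x of panel_tuck in the frame of chassis between 0.01 and 0.031 m and z of panel_tuck in the frame of chassis between 0.046 and 0.058 m and y of panel_tuck in the frame of chassis between -0.008 and 0.008 m and y of panel_front in the frame of chassis between -0.008 and 0.008 m and value of joint leaf below 0.08 rad), for 0.2 s.
At the end, for the whole second after the job is handed in: Tuck edge 10 to 31 mm under the leaf (stop at 28), both ends within 8 mm of the chassis middle; underside on the rim (tuck edge within 3 mm, front within 2 mm, 0.04 rad); copper strip down over 3.5 mm; leaf under 0.02 rad; fingers on the panel with over 2 N; panel still (x of panel_tuck in the frame of chassis between 0.01 and 0.031 m and y of panel_tuck in the frame of chassis between -0.008 and 0.008 m and y of panel_front in the frame of chassis between -0.008 and 0.008 m and z of panel_tuck in the frame of chassis between 0.047 and 0.053 m and z of panel_front in the frame of chassis between 0.047 and 0.052 m and angle between the z axis of panel and the z axis of chassis, either way round below 0.04 rad and value of joint gasket above 0.0035 m and value of joint leaf below 0.02 rad and contact force between the fingers and panel above 2 N and linear speed of panel below 0.02 m/s); the arm keeps its last pose, push and grip.
It fails at once if the blue leaf is lifted more than 0.08 rad (about 6 mm at its free edge) (value of joint leaf above 0.08 rad).
It fails at once if the blue-flanged spool is shifted more than 20 mm or tipped over (distance of blue_spool from where it was at the start of the episode above 0.02 m or angle between blue_spool's own z axis and vertical above 0.5 rad).
It fails at once if the amber jar is shifted more than 20 mm or tipped over (distance of amber_jar from where it was at the start of the episode above 0.02 m or angle between amber_jar's own z axis and vertical above 0.5 rad).
It fails at once if the heat sink is shifted more than 20 mm or tipped over (distance of heat_sink from where it was at the start of the episode above 0.02 m or angle between heat_sink's own z axis and vertical above 0.5 rad).
It also fails if it takes over 35 s, if anything falls off the work surface, if the arm or the gripper's body presses on something with over 40 N, if the wrist force passes 120 N, or if a joint passes its speed limit or range.

## Robot

A 7-joint arm with a two-finger parallel gripper is mounted at the origin on a cart in front of the work surface, level with it; the furniture and walls round the work are solid. World frame = base frame: x ahead of the robot, y to its left, z up, the work surface at z = 0. Lengths are in m, angles in rad, forces in N, time in s.
With the tool pointing down it reaches from about 0.425 to 0.95 m from the base axis. Payload 16.7 kg.
Tool frame: the origin (TCP) lies midway between the tips of the shut fingers; the grasp point (between the pads) lies 19 mm behind it; z points along the fingers, y is the direction in which the jaws open and shut (so a half turn about z gives the same grasp; the last joint's range is limited). The gripper opens to 94 mm and grips with 3 to 60 N. Pads are 16 mm wide; open, the fingers measure 119 mm over their backs; the gripper's body (75 mm by 177 mm) begins 78 mm behind the grasp point.
Start: joints at [-1.371, 0.426, 0.074, 1.606, -0.034, 1.111, -0.067], TCP at [0.231, 0.634, 0.205] pointing down, gripper open.
Joint ranges: [-2.85, 2.85], [-0.5, 2.14], [-1.23, 1.37], [0.21, 2.46], [-1.02, 4.16], [0.16, 2.05], [-2.73, 2.73]. Speed limits (rad/s): [1.89, 1.89, 2.39, 2.39, 3.01, 3.01, 3.01].

## Interface

Orientations are given as a unit quaternion [x, y, z, w].
In Python, from rig import r gives the robot as it stands. The module is installed in compiled form; this text tells all that it offers.
- The arm moves only by the tool carry_out, never from a script. Its argument "moves" is a list of rows, each an object with "xyz": the shift along the tool's x, y, z in cm, a list of three; "angular": the turn, a rotation vector about the tool's x, y, z in degrees, a list of three. In form: [{"xyz": [x, y, z], "angular": [ax, ay, az]}, ...]. A call has 1 to 20 rows; each row is the pose to reach, as a shift and turn from the pose commanded when the call began, along the tool's axes at that moment; what a row does not reach only later rows make up. A row lasts 1/12 s, in which the tool goes at most 41.7 mm and 7.16 degrees, less where a joint would pass 70% of its speed; a pose out of reach is approached as far as the arm can. A call with a gripper value outside its range is refused whole. "grip" is the closure, from 0 (fully open) to 1 (shut), set as the call begins (left out, the last holds). The fingers move at their own pace and stop on an object; the grip force is fixed at half the most. Time passes only in rows, so rows that repeat a pose let the fingers close. It gives the time, the measured TCP pose, the force and the opening at its end, in the units of the state.
- r.read_state(): the state, without advancing time (a new reading comes with each control period).
- r.grab_frame(name): name is "scene" or "top" or "wrist"; returns a dict with "frame" (420x560x3 uint8, red, green, blue), "depth" (420x560 float32, m along the optical axis (not along the pixel's ray), 0 where there is no reading), "mtx" (3x3 intrinsics, pixels), "R" (3x3) and "t" (3): a world point X has camera coordinates R X + t; the wrist camera has in their place "T_tool_cam" (4x4, takes a point from camera to tool coordinates, whose origin is the TCP and whose axes are the flange's). Camera axes: x right, y down, z forward; pixel columns grow to the right and rows downward; lengths in m; the calibration is good to about 2 mm. A picture is of the moment at which its call begins: read the wrist's pose just before it.
- r.sign_off(): hands the job in, once; it reports no verdict.
Trained networks look in a picture, given as the dict that the camera call returned (one of the last four; its "shot" number tells which), for a name from the list of things; names that differ only in an ending like _2 or _b are one class to them, and where a whole thing is asked for, a point or a joint stands for the part that bears it (a point fixed in the world has none). Each returns a list of dicts, best first, with "conf" (0 to 1); they miss things now and then, are a little off and sometimes report something else, mostly with a low value. They report only what shows in the picture. A call takes as long as a camera call. They do not tell look-alikes from the thing itself.
- r.cut_out(thing, picture): "pixels" (420x560 bool, what is visible of it) and "box" ([centre column, centre row, width, height] in pixels, round what is visible of it).
The state is a dict: "time_s": time; "qpos": joint angles; "dq": joint speeds; "joint_torque": joint torques, N m; "position": TCP position; "ee_rot": TCP orientation; "ft_force": force on the tool from outside, world axes, zero at the start; "torque": the same for the moment, N m; "finger_gap": opening from 0.0 (shut) to 1.0 (fully open).
Only numpy, scipy, OpenCV 4.12 (cv2) and the standard library are available. Lean on these libraries where they do the work, as an engineer would, in place of code of your own. Each camera call takes 0.05 s, during which the arm holds its last target.

## Working session

There is one attempt and no reset: what is moved stays moved. The work goes in short steps, Python scripts to look and compute and a tool call to move; the robot and the scene stay as the last step left them, time stands still between calls to the robot, and variables do not carry over. Pictures are saved under pics/ and viewed, and the job is handed in when it is done.

Besides the shell and the picture viewer there is one more tool, called by a JSON object that holds its "api" and its "payload". carry_out: Moves the arm, as the interface text tells. Its arguments: {"type":"object","properties":{"moves":{"type":"array","items":{"type":"object","properties":{"xyz":{"type":"array","items":{"type":"number"}},"angular":{"type":"array","items":{"type":"number"}}}}},"grip":{"type":"number"}},"required":["moves"]}

```bash
mkdir -p pics
python3 - <<'E'
from rig import r
import cv2,numpy as np,pickle
s=r.read_state();print(s['time_s'],s['position'],s['ee_rot'],s['ft_force'],s['finger_gap'])
for n in ['scene','top']:
    p=r.grab_frame(n)
    pickle.dump(p,open(f'pics/{n}0.pkl','wb'))
    cv2.imwrite(f'pics/{n}0.png',p['frame'][:,:,::-1])
    print(n,p['R'].round(3).tolist(),p['t'].round(3),p['mtx'].round(1).tolist())
    for t in ['panel','chassis','leaf','heat_sink','blue_spool','amber_jar']:
        for d in r.cut_out(t,p)[:3]: print(t,round(d['conf'],2),np.round(d['box']))
E
```

```text
0.0 [0.23054726 0.63392247 0.20477087] [ 1.73530399e-01  9.84828289e-01 -6.60710711e-04 -7.81207377e-05] [-0.24616762  0.32832624 -0.19232854] 0.9986077197154678
scene [[-0.672, -0.74, 0.003], [-0.315, 0.282, -0.906], [0.67, -0.61, -0.423]] [0.423 0.185 0.989] [[396.2, 0.0, 275.1], [0.0, 396.2, 211.6], [0.0, 0.0, 1.0]]
panel 0.88 [218. 305.  48.  32.]
panel 0.74 [302. 216.  33.  12.]
panel 0.6 [344. 201.  30.  14.]
chassis 0.65 [222. 237.  64.  47.]
leaf 0.64 [209. 223.  40.  18.]
leaf 0.29 [196. 257.  16.  18.]
heat_sink 0.49 [301. 217.  33.  19.]
heat_sink 0.46 [314. 204.  15.   7.]
blue_spool 0.52 [196. 259.  15.  14.]
top [[0.008, -1.0, -0.004], [-0.984, -0.008, -0.178], [0.178, 0.005, -0.984]] [0.128 0.478 1.015] [[401.4, 0.0, 278.4], [0.0, 401.4, 212.2], [0.0, 0.0, 1.0]]
panel 0.69 [326. 205.  35.  33.]
panel 0.57 [407. 205.  39.  41.]
panel 0.55 [150. 276.  37.  36.]
chassis 0.89 [215. 186.  70.  74.]
leaf 0.94 [209. 170.  59.  41.]
heat_sink 0.46 [364. 193.  11.  18.]
blue_spool 0.51 [180. 205.  16.  15.]
amber_jar 0.64 [250. 167.   5.   8.]
amber_jar 0.59 [328. 203.  32.  31.]
amber_jar 0.2 [209. 170.  57.  43.]
```

Run:
```python
import cv2
a=cv2.imread('pics/top0.png');cv2.imwrite('pics/top0b.png',cv2.resize(a[120:320,110:470],None,fx=2.2,fy=2.2,interpolation=cv2.INTER_CUBIC))
a=cv2.imread('pics/scene0.png');cv2.imwrite('pics/scene0b.png',cv2.resize(a[160:360,140:440],None,fx=2.6,fy=2.6,interpolation=cv2.INTER_CUBIC))
```

```text
(no output)
```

View pics/top0b.png

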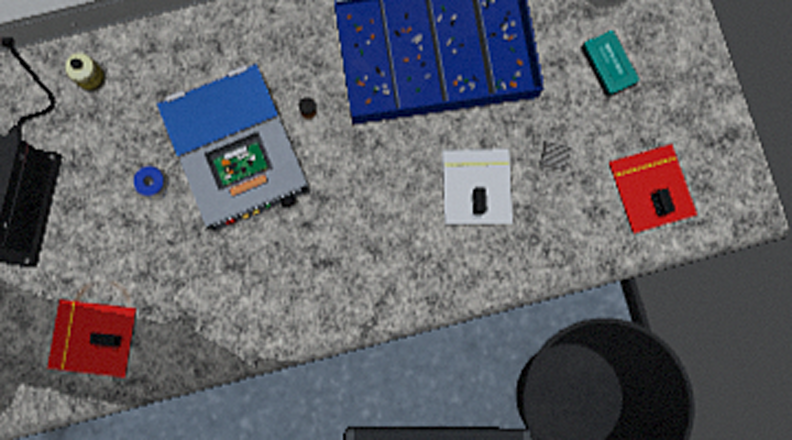

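View pics/scene0b.png

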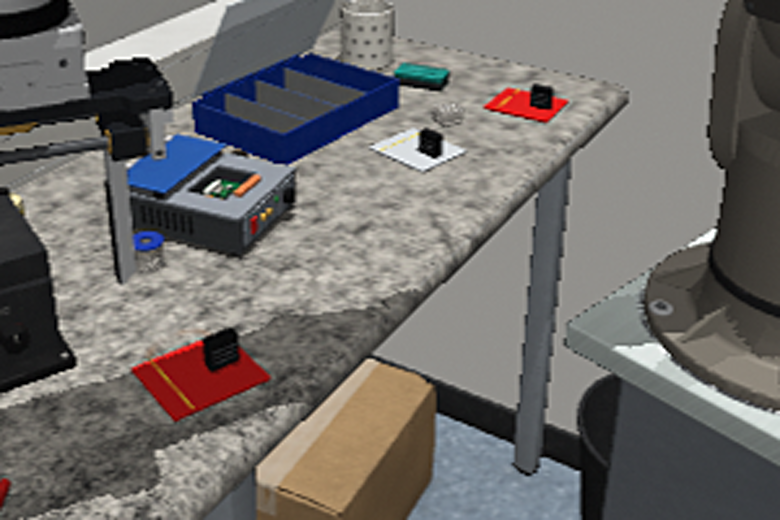

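The top crop shows three panels: white/aluminium at full-image (327,205), and red ones at (407,205) and (150,276). The white one fits: it is aluminium, has a yellow line, and has the heat sink beside it at (363,190). Next I measure and take an enlarged crop.

```bash
cat > h.py <<'E'
import numpy as np,cv2,pickle
from scipy.spatial.transform import Rotation as Ro
def world(p,u,v,d,st=None):
    K=p['mtx'];c=np.stack([(u-K[0,2])/K[0,0]*d,(v-K[1,2])/K[1,1]*d,d],-1)
    if 'R' in p: return (c-p['t'])@p['R']
    T=p['T_tool_cam'];c=c@T[:3,:3].T+T[:3,3]
    return c@Ro.from_quat(st['ee_rot']).as_matrix().T+np.array(st['position'])
def cloud(p,st=None):
    h,w=p['depth'].shape;u,v=np.meshgrid(np.arange(w),np.arange(h))
    return world(p,u.astype(float),v.astype(float),p['depth'].astype(float),st)
def atz(p,uv,z,st=None):
    a=world(p,np.float64(uv[0]),np.float64(uv[1]),np.float64(.1),st);b=world(p,np.float64(uv[0]),np.float64(uv[1]),np.float64(1.),st)
    return a+(b-a)*(z-a[2])/(b[2]-a[2])
def rect(pts):
    c,s,a=cv2.minAreaRect((pts[:,:2]*1000).astype(np.float32));return np.round(c,1),np.round(s,1),round(a,1)
E
python3 - <<'E'
from h import *
p=pickle.load(open('pics/top0.pkl','rb'));P=cloud(p);f=p['frame'].astype(int)
hsv=cv2.cvtColor(p['frame'],cv2.COLOR_RGB2HSV)
for (u,v) in [(327,195),(327,211),(300,205),(215,190),(209,170),(222,206),(327,213),(364,190),(180,203),(250,168)]:
    print((u,v),P[v,u].round(4),p['frame'][v,u])
# bench height
w=np.zeros(f.shape[:2],bool);w[175:235,300:350]=1
m=w&(f.min(2)>185)
n,l,st,c=cv2.connectedComponentsWithStats(m.astype(np.uint8));i=1+st[1:,4].argmax();m=l==i
print('panel',m.sum(),rect(P[m]),np.median(P[m][:,2]))
b=(hsv[:,:,0]>100)&(hsv[:,:,0]<118)&(hsv[:,:,1]>120)
b[:, :175]=0;b[:,245:]=0;b[:145]=0;b[215:]=0
n,l,st,c=cv2.connectedComponentsWithStats(b.astype(np.uint8));i=1+st[1:,4].argmax();b=l==i
print('leaf',b.sum(),rect(P[b]),np.median(P[b][:,2]))
a=p['frame'][170:240,290:430,::-1];cv2.imwrite('pics/crop1.png',cv2.resize(a,None,fx=5.5,fy=5.5,interpolation=cv2.INTER_CUBIC))
E
```

```text
(327, 195) [ 0.5333 -0.002   0.0034] [182 185 171]
(327, 211) [0.4833 0.0018 0.0312] [22 25 29]
(300, 205) [5.052e-01 7.230e-02 4.000e-04] [107 107 106]
(215, 190) [0.5355 0.3007 0.044 ] [186 187 195]
(209, 170) [0.5853 0.3155 0.062 ] [ 39  84 155]
(222, 206) [0.4908 0.2795 0.0514] [98 87 92]
(327, 213) [0.4776 0.0021 0.0328] [35 32 38]
(364, 190) [ 0.5459 -0.1023  0.0132] [95 95 96]
(180, 203) [0.5026 0.3961 0.0287] [ 38  63 160]
(250, 168) [0.6007 0.2098 0.0311] [38 38 37]
panel 56 (array([468.7,  -2.9]), array([45.1, 67.2]), 42.0) 0.003709129514911053
leaf 1233 (array([453.9, 259.6]), array([410.5, 130.4]), 23.4) 0.06173973364353202
```

View pics/crop1.png

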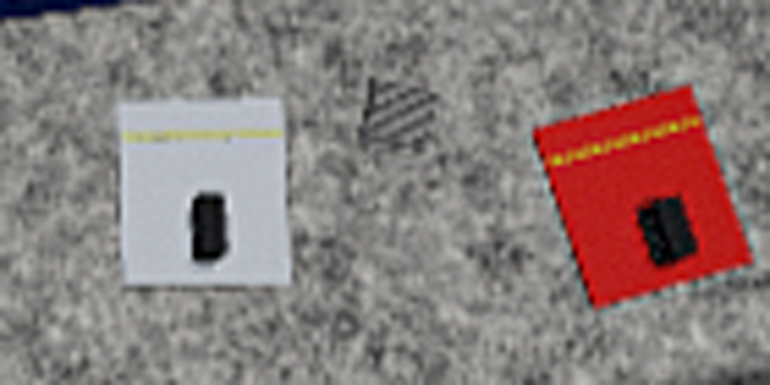

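The crop confirms it: silver panel, yellow line at the rear, block at full-image (328,211). The red ones are decoys. I'll look at the chassis with the wrist camera on the way.

```bash
cat >> h.py <<'E'
def rel(st,pos,yaw=None):
    """world target -> tool shift cm, turn about tool z; yaw = world yaw (deg) of tool y minus 90 """
    R=Ro.from_quat(st['ee_rot']).as_matrix()
    d=R.T@(np.array(pos)-np.array(st['position']))*100
    ang=None
    if yaw is not None:
        t=np.radians(yaw);y=np.array([-np.sin(t),np.cos(t),0]);z=np.array([0,0,-1.]);x=np.cross(y,z)
        ang=np.degrees(Ro.from_matrix(R.T@np.stack([x,y,z],1)).as_rotvec()).round(2)
    return d.round(2),ang
E
python3 - <<'E'
from rig import r
from h import *
p=r.grab_frame('wrist');print(p['T_tool_cam'].round(4).tolist(),p['mtx'].tolist())
s=r.read_state()
print(rel(s,[0.50,0.30,0.26],18)); print(rel(s,[0.47,0,0.22],0))
E
```

```text
[[-0.0003, -0.9724, -0.2335, 0.069], [1.0, -0.0003, 0.0002, -0.0004], [-0.0002, -0.2335, 0.9724, -0.1784], [0.0, 0.0, 0.0, 1.0]] [[370.4300753638118, 0.0, 276.98633612956877], [0.0, 370.4300753638118, 213.48239220031135], [0.0, 0.0, 1.0]]
(array([-36.74, -22.21,  -5.45]), array([ -0.  ,  -0.  , -37.99]))
(array([-44.17, -51.43,  -1.45]), array([-1.000e-02, -0.000e+00, -1.999e+01]))
```

{"api": "carry_out", "payload": {"moves": [{"xyz": [-36.7, -22.2, -5.4], "angular": [0, 0, -38]}, {"xyz": [-36.7, -22.2, -5.4], "angular": [0, 0, -38]}, {"xyz": [-36.7, -22.2, -5.4], "angular": [0, 0, -38]}, {"xyz": [-36.7, -22.2, -5.4], "angular": [0, 0, -38]}, {"xyz": [-36.7, -22.2, -5.4], "angular": [0, 0, -38]}, {"xyz": [-36.7, -22.2, -5.4], "angular": [0, 0, -38]}, {"xyz": [-36.7, -22.2, -5.4], "angular": [0, 0, -38]}, {"xyz": [-36.7, -22.2, -5.4], "angular": [0, 0, -38]}, {"xyz": [-36.7, -22.2, -5.4], "angular": [0, 0, -38]}, {"xyz": [-36.7, -22.2, -5.4], "angular": [0, 0, -38]}, {"xyz": [-36.7, -22.2, -5.4], "angular": [0, 0, -38]}, {"xyz": [-36.7, -22.2, -5.4], "angular": [0, 0, -38]}, {"xyz": [-36.7, -22.2, -5.4], "angular": [0, 0, -38]}, {"xyz": [-36.7, -22.2, -5.4], "angular": [0, 0, -38]}, {"xyz": [-36.7, -22.2, -5.4], "angular": [0, 0, -38]}]}}

```text
time_s: 2.0
position: [0.4988, 0.3015, 0.2593]
ee_rot: [-0.158, 0.988, 0.0, -0.0]
ft_force: [-0.5, 0.0, 0.1]
finger_gap: 0.996
```

Run:
```python
from rig import r
from h import *
s=r.read_state();p=r.grab_frame('wrist')
print(s['time_s'],s['position'],s['dq'].round(3) if hasattr(s['dq'],'round') else s['dq'],s['ft_force'])
pickle.dump((s,p),open('pics/w1.pkl','wb'));cv2.imwrite('pics/w1.png',p['frame'][:,:,::-1])
print(rel(s,[0.47,0,0.22],0))
```

```text
2.0 [0.49880048 0.3014613  0.25927463] [-0.004  0.001  0.     0.002 -0.     0.002  0.003] [-0.52059664  0.04099494  0.13294836]
(array([ 12.11, -27.76,   3.92]), array([ 1.000e-02, -3.000e-02,  1.813e+01]))
```

View pics/w1.png

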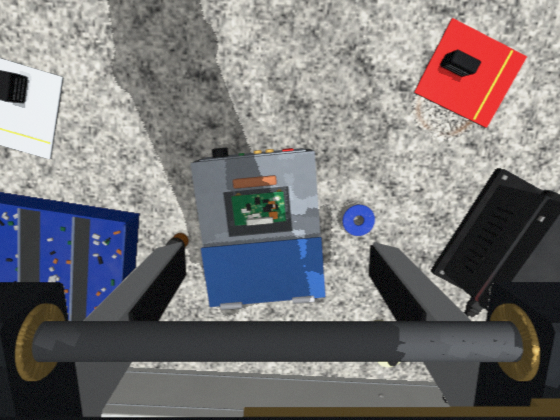

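Leaf at (263,272), opening (258,208), copper strip (254,181), spool (358,219), jar (180,240), white panel at the left edge (25,105). Now fitting the chassis pose.

```bash
cat > fit.py <<'E'
from h import *
s,p=pickle.load(open('pics/w1.pkl','rb'));P=cloud(p,s);f=p['frame']
hsv=cv2.cvtColor(f,cv2.COLOR_RGB2HSV)
b=(hsv[:,:,0]>100)&(hsv[:,:,0]<120)&(hsv[:,:,1]>110);b[:225]=0;b[312:]=0;b[:,:192]=0;b[:,335:]=0
b&=(P[:,:,2]>.05)&(P[:,:,2]<.075)
n,l,st,c=cv2.connectedComponentsWithStats(b.astype(np.uint8));b=l==1+st[1:,4].argmax()
Q=P[b];print('leaf',b.sum(),rect(Q),np.median(Q[:,2]))
# whole top: rim pixels
g=(P[:,:,2]>.043)&(P[:,:,2]<.075);g[:140]=0;g[312:]=0;g[:,:185]=0;g[:,330:]=0
n,l,st,c=cv2.connectedComponentsWithStats(g.astype(np.uint8));g=l==1+st[1:,4].argmax()
print('chassis',g.sum(),rect(P[g]));rim=g&~b&(P[:,:,2]<.058);print('rim z',np.median(P[rim][:,2]),np.percentile(P[rim][:,2],[10,90]))
pit=(P[:,:,2]<.043);pit[:180]=0;pit[240:]=0;pit[:,:220]=0;pit[:,300:]=0
print('copper')
cu=(hsv[:,:,0]<16)&(hsv[:,:,1]>100);cu[:172]=0;cu[190:]=0;cu[:,:225]=0;cu[:,290:]=0
print(cu.sum(),rect(P[cu]),np.median(P[cu][:,2]))
a=f[140:320,180:340,::-1];cv2.imwrite('pics/w1c.png',cv2.resize(a,None,fx=3.3,fy=3.3,interpolation=cv2.INTER_CUBIC))
E
python3 fit.py
```

```text
leaf 6935 (array([586.6, 315.7]), array([ 70.6, 129.1]), 23.4) 0.06111264324988905
chassis 15107 (array([546.5, 297.7]), array([165.9, 130.4]), 23.5)
rim z 0.049161063680321124 [0.0480225  0.05036747]
copper
385 (array([475.8, 283.6]), array([36. , 77.5]), 69.1) 0.05409394864714645
```

View pics/w1c.png

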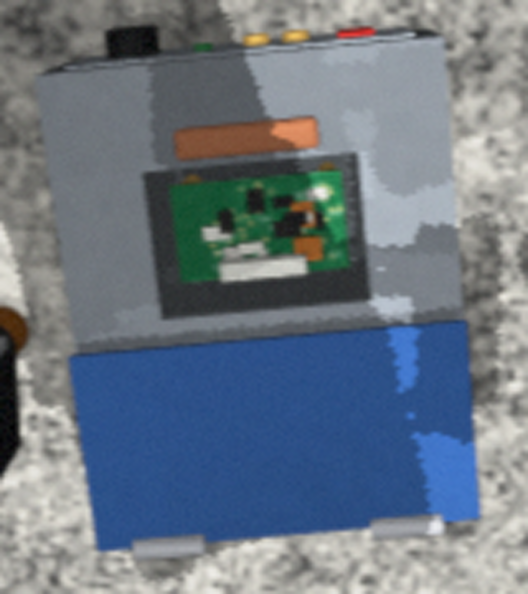

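{"api": "carry_out", "payload": {"moves": [{"xyz": [12.1, -27.8, 3.9], "angular": [0, 0, 18]}, {"xyz": [12.1, -27.8, 3.9], "angular": [0, 0, 18]}, {"xyz": [12.1, -27.8, 3.9], "angular": [0, 0, 18]}, {"xyz": [12.1, -27.8, 3.9], "angular": [0, 0, 18]}, {"xyz": [12.1, -27.8, 3.9], "angular": [0, 0, 18]}, {"xyz": [12.1, -27.8, 3.9], "angular": [0, 0, 18]}, {"xyz": [12.1, -27.8, 3.9], "angular": [0, 0, 18]}, {"xyz": [12.1, -27.8, 3.9], "angular": [0, 0, 18]}, {"xyz": [12.1, -27.8, 3.9], "angular": [0, 0, 18]}, {"xyz": [12.1, -27.8, 3.9], "angular": [0, 0, 18]}, {"xyz": [12.1, -27.8, 3.9], "angular": [0, 0, 18]}, {"xyz": [12.1, -27.8, 3.9], "angular": [0, 0, 18]}, {"xyz": [12.1, -27.8, 3.9], "angular": [0, 0, 18]}]}}

```text
time_s: 3.13
position: [0.4708, -0.0003, 0.2205]
ee_rot: [-0.001, 1.0, -0.0, -0.0]
ft_force: [-0.3, -0.3, 0.6]
finger_gap: 1.002
```

Run:
```python
from rig import r
from h import *
s=r.read_state();p=r.grab_frame('wrist')
print(s['time_s'],s['position'],s['ee_rot'],s['ft_force'])
pickle.dump((s,p),open('pics/w2.pkl','wb'));cv2.imwrite('pics/w2.png',p['frame'][:,:,::-1])
for d in r.cut_out('panel',p)[:3]: print(d['conf'],d['box'])
```

```text
3.1333 [ 4.70771411e-01 -3.06615857e-04  2.20479616e-01] [-1.18953591e-03  9.99999292e-01 -2.12556156e-05 -2.21194898e-05] [-0.32199325 -0.29171255  0.56816581]
0.98 [275.4, 222.0, 80.1, 89.8]
0.86 [78.7, 222.1, 98.6, 98.0]
```

View pics/w2.png

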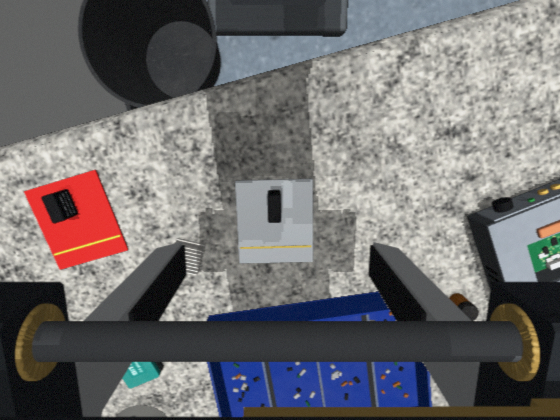

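Run:
```python
from h import *
s,p=pickle.load(open('pics/w2.pkl','rb'));P=cloud(p,s);f=p['frame'].astype(int)
hsv=cv2.cvtColor(p['frame'],cv2.COLOR_RGB2HSV)
w=np.zeros(f.shape[:2],bool);w[170:272,226:322]=1
print('bench z',np.median(P[200:240,330:350,2]),'panel z',np.median(P[220:238,245:262,2]),'blk',P[205,275])
m=w&(P[:,:,2]>.0022)
m=cv2.morphologyEx(m.astype(np.uint8),cv2.MORPH_OPEN,np.ones((3,3)))
n,l,st,c=cv2.connectedComponentsWithStats(m);i=1+st[1:,4].argmax();m=l==i
print('panel',m.sum(),rect(P[m]))
yl=w&(hsv[:,:,0]>20)&(hsv[:,:,0]<35)&(hsv[:,:,1]>60)
Q=P[yl];print('yellow',yl.sum(),Q.mean(0),np.degrees(np.arctan(np.polyfit(Q[:,1],Q[:,0],1)[0])), Q[:,1].min(),Q[:,1].max())
bk=w&(P[:,:,2]>.028);print('block',bk.sum(),rect(P[bk]),np.median(P[bk][:,2]))
a=p['frame'][165:275,220:325,::-1];cv2.imwrite('pics/w2c.png',cv2.resize(a,None,fx=5,fy=5,interpolation=cv2.INTER_CUBIC))
```

```text
bench z -0.0008588269573400337 panel z 0.0030363384795001197 blk [ 0.48068279 -0.00200835  0.03359766]
panel 4643 (array([477.7,  -3.8]), array([151.7,  83.7]), 1.6)
yellow 151 [ 0.53376692 -0.00161119  0.00596387] -1.6135118929928436 -0.04142520139086909 0.03725864323153284
block 439 (array([450.3,  -3.7]), array([97.1, 13.3]), 0.2) 0.03313125096345515
```

View pics/w2c.png

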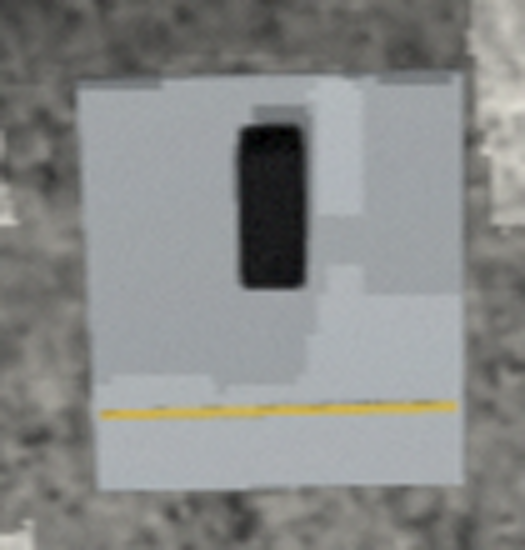

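Run:
```python
from h import *
s,p=pickle.load(open('pics/w2.pkl','rb'))
def px(c): return (220+c[0]/5-.4,165+c[1]/5-.4)
C=[atz(p,px(c),.004,s) for c in [(79,83),(463,72),(463,485),(98,490)]]
for c in C: print(c.round(4))
c=np.mean(C,0);x=(C[2]+C[3]-C[0]-C[1]);yaw=np.arctan2(x[1],x[0]);y=C[1]+C[2]-C[0]-C[3]
print('centre',c,'yaw',np.degrees(yaw),np.degrees(np.arctan2(-y[0],y[1])),np.linalg.norm(x)/2,np.linalg.norm(y)/2)
print('line ends',[atz(p,px(q),.004,s).round(4) for q in [(100,414),(457,406)]])
B=[atz(p,px(q),.034,s) for q in [(239,127),(302,127),(304,287),(241,287)]]
for b in B:print(b.round(4))
print('block',np.mean(B,0), 'pred',c[:2]-.022*np.array([np.cos(yaw),np.sin(yaw)]))
for yw in (1.6,):print(rel(s,[.4805,-.0023,.10],yw),rel(s,[.4805,-.0023,.007],yw))
```

```text
[ 0.461  -0.0447  0.004 ]
[0.4585 0.0377 0.004 ]
[0.5525 0.04   0.004 ]
[ 0.5539 -0.0426  0.004 ]
centre [ 0.50647301 -0.00239623  0.004     ] yaw 1.3343524858824296 1.3579091164222652 0.09346836991451447 0.08255202051838435
line ends [array([ 0.5358, -0.0418,  0.004 ]), array([0.5337, 0.0382, 0.004 ])]
[ 0.4653 -0.0096  0.034 ]
[0.4653 0.003  0.034 ]
[0.4983 0.0035 0.034 ]
[ 0.4983 -0.0093  0.034 ]
block [ 0.48179979 -0.00311245  0.034     ] pred [ 0.48447898 -0.00290854]
(array([-0.97, -0.2 , 12.05]), array([-0.  , -0.  , -1.46])) (array([-0.97, -0.2 , 21.35]), array([-0.  , -0.  , -1.46]))
```

{"api": "carry_out", "payload": {"moves": [{"xyz": [-1.2, -0.27, 15], "angular": [0, 0, -1.5]}, {"xyz": [-1.2, -0.27, 15], "angular": [0, 0, -1.5]}, {"xyz": [-1.2, -0.27, 15], "angular": [0, 0, -1.5]}, {"xyz": [-1.2, -0.27, 15], "angular": [0, 0, -1.5]}, {"xyz": [-1.2, -0.27, 15], "angular": [0, 0, -1.5]}, {"xyz": [-1.2, -0.27, 15], "angular": [0, 0, -1.5]}, {"xyz": [-1.2, -0.27, 15], "angular": [0, 0, -1.5]}], "grip": 0.5}}

```text
time_s: 3.82
position: [0.4834, -0.0041, 0.0719]
ee_rot: [-0.013, 1.0, 0.0, 0.001]
ft_force: [0.0, 0.7, 0.3]
finger_gap: 0.538
```

Run:
```python
from rig import r
from h import *
s=r.read_state();p=r.grab_frame('wrist')
print(s['time_s'],s['position'],s['ee_rot'],s['ft_force'],s['finger_gap'])
pickle.dump((s,p),open('pics/w3.pkl','wb'));cv2.imwrite('pics/w3.png',p['frame'][:,:,::-1])
```

```text
3.8167 [ 0.48340141 -0.00409981  0.07191395] [-1.32089455e-02  9.99912573e-01  8.36481441e-05  6.03018750e-04] [0.04473338 0.70468968 0.29657513] 0.5379876147156957
```

View pics/w3.png

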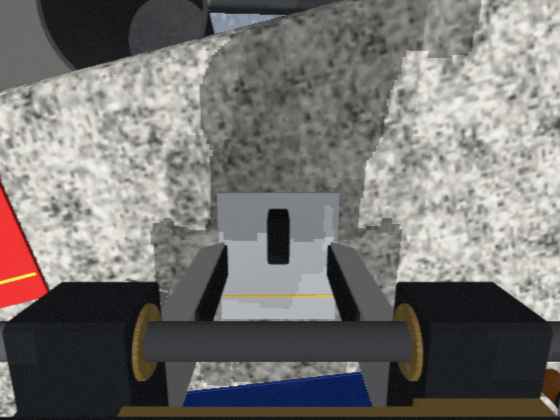

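The block (278,236) is centred between the jaws and square to them. Checking x before descending.

Run:
```python
from h import *
s,p=pickle.load(open('pics/w3.pkl','rb'))
C=[atz(p,q,.004,s).round(4) for q in [(218,193.5),(339,193.5),(334.5,318.5),(222,319.5)]]
print(C,np.mean(C,0))
g=cv2.cvtColor(p['frame'],cv2.COLOR_RGB2GRAY)[:,278];print(g[185:275])
print(atz(p,(278,209),.034,s),atz(p,(278,264),.004,s),atz(p,(278,264),.034,s))
print(rel(s,[.483,-.003,.007],1.4))
```

```text
[array([ 0.4608, -0.0442,  0.004 ]), array([0.4587, 0.0374, 0.004 ]), array([0.5518, 0.0402, 0.004 ]), array([ 0.5548, -0.0424,  0.004 ])] [ 0.506525 -0.00225   0.004   ]
[105 109 106 105 107 108 108 101 124 129 128 128 129 131 130 130 130 131
 131 129 129 129 127  99  33  12  19   8  14   9   2  10  14   7  18  18
  15  20  26  19  16  18  19  18   9  15  20  21  20  12  12  18  13  25
  14  17  13  14  12  16   9  22  16  16  15  12  19  19  16  22  20  27
  24  28  29  23  24  21  37 100 162 166 167 166 166 162 163 166 165 164]
[ 0.4635981  -0.00374044  0.034     ] [ 0.5103389  -0.00238977  0.004     ] [ 0.49862228 -0.00280138  0.034     ]
(array([0.05, 0.11, 6.49]), array([0.01, 0.07, 0.11]))
```

{"api": "carry_out", "payload": {"moves": [{"xyz": [0, 0.1, 3.5]}, {"xyz": [0, 0.1, 5.5]}, {"xyz": [0, 0.1, 6.4]}, {"xyz": [0, 0.1, 6.4]}, {"xyz": [0, 0.1, 6.4]}]}}

```text
schema error: expected keys xyz, angular
```

{"api": "carry_out", "payload": {"moves": [{"xyz": [0, 0, 0]}, {"xyz": [0, 0, 0]}, {"xyz": [0, 0, 0]}, {"xyz": [0, 0, 0]}, {"xyz": [0, 0, 0]}, {"xyz": [0, 0, 0]}, {"xyz": [0, 0, 0]}, {"xyz": [0, 0, 0]}], "grip": 1.0}}

```text
schema error: expected keys xyz, angular
```

{"api": "carry_out", "payload": {"moves": [{"xyz": [0, 0.1, 3.5], "angular": [0, 0, 0]}, {"xyz": [0, 0.1, 5.5], "angular": [0, 0, 0]}, {"xyz": [0, 0.1, 6.4], "angular": [0, 0, 0]}, {"xyz": [0, 0.1, 6.4], "angular": [0, 0, 0]}, {"xyz": [0, 0.1, 6.4], "angular": [0, 0, 0]}]}}

```text
time_s: 4.28
position: [0.4833, -0.0032, 0.0077]
ee_rot: [-0.013, 1.0, 0.0, 0.001]
ft_force: [-0.5, 0.4, -0.2]
finger_gap: 0.502
```

{"api": "carry_out", "payload": {"moves": [{"xyz": [0, 0, 0], "angular": [0, 0, 0]}, {"xyz": [0, 0, 0], "angular": [0, 0, 0]}, {"xyz": [0, 0, 0], "angular": [0, 0, 0]}, {"xyz": [0, 0, 0], "angular": [0, 0, 0]}, {"xyz": [0, 0, 0], "angular": [0, 0, 0]}, {"xyz": [0, 0, 0], "angular": [0, 0, 0]}, {"xyz": [0, 0, 0], "angular": [0, 0, 0]}], "grip": 1.0}}

```text
time_s: 4.87
position: [0.4827, -0.0032, 0.0068]
ee_rot: [-0.013, 1.0, 0.0, 0.0]
ft_force: [-2.8, 0.4, 7.4]
finger_gap: 0.146
```

Gripped: the gap matches 13.7 mm. Now lifting.

{"api": "carry_out", "payload": {"moves": [{"xyz": [0, 0, -1.5], "angular": [0, 0, 0]}, {"xyz": [0, 0, -4], "angular": [0, 0, 0]}, {"xyz": [0, 0, -8], "angular": [0, 0, 0]}, {"xyz": [0, 0, -12], "angular": [0, 0, 0]}, {"xyz": [0, 0, -12], "angular": [0, 0, 0]}, {"xyz": [0, 0, -12], "angular": [0, 0, 0]}, {"xyz": [0, 0, -12], "angular": [0, 0, 0]}]}}

```text
time_s: 5.45
position: [0.4822, -0.003, 0.1261]
ee_rot: [-0.013, 1.0, 0.0, -0.0]
ft_force: [0.0, 0.1, -1.9]
finger_gap: 0.145
```

Run:
```python
from rig import r
from h import *
s=r.read_state();p=r.grab_frame('wrist')
print(s['time_s'],s['position'],s['ee_rot'],s['ft_force'],s['finger_gap'])
pickle.dump((s,p),open('pics/w4.pkl','wb'));cv2.imwrite('pics/w4.png',p['frame'][:,:,::-1])
print(rel(s,[.466,.264,.12],23.4))
```

```text
5.45 [ 0.48217459 -0.00304848  0.12613838] [-1.33794843e-02  9.99910476e-01  1.11990153e-04 -1.26958566e-04] [ 0.03581457  0.10839389 -1.90767402] 0.14455606499990192
(array([ 0.9 , 26.74,  0.62]), array([ 2.000e-02, -1.000e-02, -2.187e+01]))
```

View pics/w4.png

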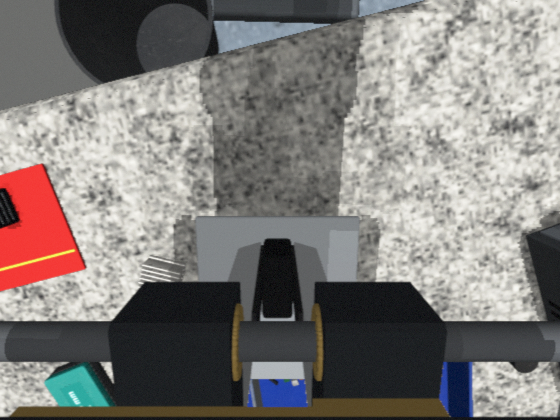

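The panel is held. The plate's front edge is at row 217, and the gripper hides the rest. I'll measure its pose in the tool frame from depth.

Run:
```python
from h import *
s,p=pickle.load(open('pics/w4.pkl','rb'))
st={'position':np.zeros(3),'ee_rot':[0,0,0,1]}
P=cloud(p,st)
m=np.zeros(P.shape[:2],bool);m[222:270,203:225]=1;m[222:232,203:350]=1;m[222:270,332:350]=1
Q=P[m];z=np.median(Q[:,2]);Q=Q[abs(Q[:,2]-z)<.006]
A=np.c_[Q[:,:2],np.ones(len(Q))];k=np.linalg.lstsq(A,Q[:,2],rcond=None)[0];print(len(Q),k,'slope deg x',np.degrees(k[0]),'y',np.degrees(k[1]),'res',(A@k-Q[:,2]).std())
# front edge and corners
zz=k[2]
for q in [(196,216.5),(359,216.5),(278,216.5)]:
    print(atz(p,q,zz+k[0]*.025,st).round(4))
```

```text
2979 [-0.00316484  0.00018451  0.00366488] slope deg x -0.18133192837827114 y 0.010571930389865902 res 0.0006049253786681551
[ 0.0238 -0.0407  0.0036]
[0.0237 0.0418 0.0036]
[0.0237 0.0008 0.0036]
```

{"api": "carry_out", "payload": {"moves": [{"xyz": [0.9, 26.7, 0.6], "angular": [0, 0, -22]}, {"xyz": [0.9, 26.7, 0.6], "angular": [0, 0, -22]}, {"xyz": [0.9, 26.7, 0.6], "angular": [0, 0, -22]}, {"xyz": [0.9, 26.7, 0.6], "angular": [0, 0, -22]}, {"xyz": [0.9, 26.7, 0.6], "angular": [0, 0, -22]}, {"xyz": [0.9, 26.7, 0.6], "angular": [0, 0, -22]}, {"xyz": [0.9, 26.7, 0.6], "angular": [0, 0, -22]}, {"xyz": [0.9, 26.7, 0.6], "angular": [0, 0, -22]}, {"xyz": [0.9, 26.7, 0.6], "angular": [0, 0, -22]}, {"xyz": [0.9, 26.7, 0.6], "angular": [0, 0, -22]}, {"xyz": [0.9, 26.7, 0.6], "angular": [0, 0, -22]}, {"xyz": [0.9, 26.7, 0.6], "angular": [0, 0, -22]}]}}

```text
time_s: 6.5
position: [0.4666, 0.2621, 0.1201]
ee_rot: [-0.203, 0.979, -0.0, -0.0]
ft_force: [-0.0, 0.3, -1.4]
finger_gap: 0.147
```

Run:
```python
from rig import r
from h import *
s=r.read_state();print(s['time_s'],s['position'],s['ee_rot'],s['ft_force'],s['finger_gap'])
for n in ['wrist','scene','top']:
    p=r.grab_frame(n)
    pickle.dump((s,p),open(f'pics/{n}5.pkl','wb'));cv2.imwrite(f'pics/{n}5.png',p['frame'][:,:,::-1])
    if n!='wrist':
        a=p['frame'][:,:,::-1]
        a=a[170:330,140:300] if n=='scene' else a[140:260,160:320]
        cv2.imwrite(f'pics/{n}5c.png',cv2.resize(a,None,fx=4,fy=4,interpolation=cv2.INTER_CUBIC))
```

```text
6.5 [0.46663632 0.26209652 0.12013441] [-2.02862606e-01  9.79207117e-01 -2.56364059e-04 -3.45168744e-04] [-0.02857499  0.29756241 -1.37366701] 0.14666255399785497
```

View pics/wrist5.png

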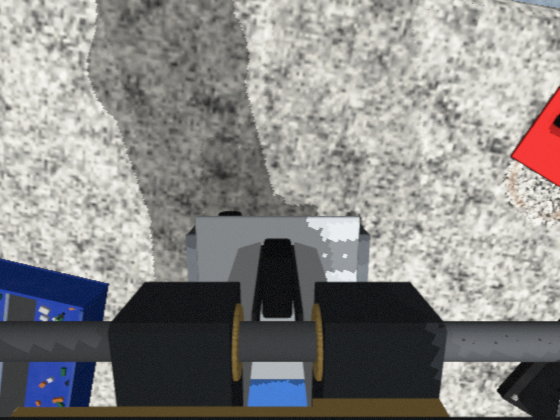

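View pics/scene5c.png

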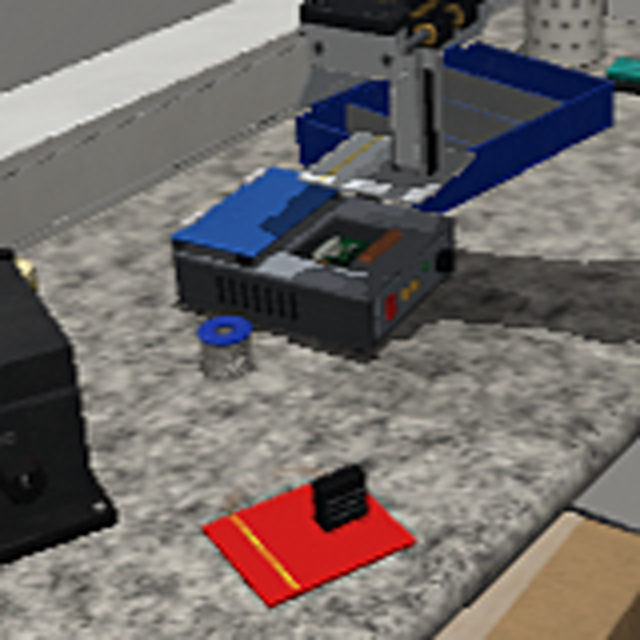

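View pics/top5c.png

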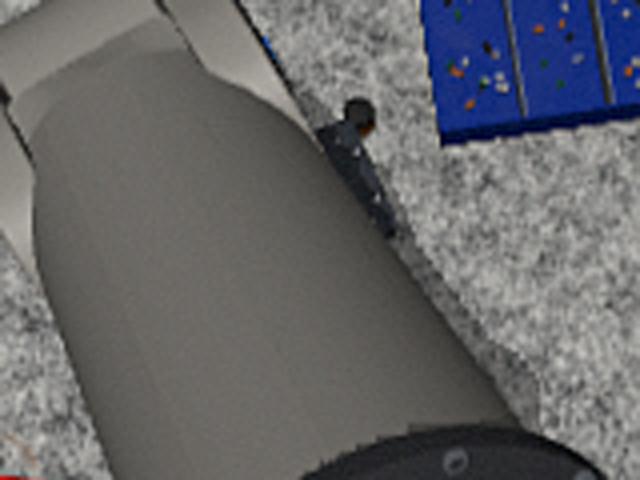

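The held panel is level (0.2°) and its tuck edge is 71.3 mm ahead of the TCP. The scene view shows the panel in front of the leaf. Now computing a slightly nose-down approach so the plate passes over the copper strip and under the leaf.

```bash
cat >> h.py <<'E'
O=np.array([.5545,.3018,0]);YAW=23.4
TU=np.array([-.0713,.0005,.0070])
def tuckpose(x,z,pitch,y=0.):
    Rc=Ro.from_euler('z',YAW,degrees=True)
    R=(Rc*Ro.from_euler('y',pitch,degrees=True)).as_matrix()@np.diag([-1,1,-1.])
    return O+Rc.apply([x,y,z])-R@TU,R
def go(s,x,z,pitch,y=0.):
    t,R=tuckpose(x,z,pitch,y);R0=Ro.from_quat(s['ee_rot']).as_matrix()
    return (R0.T@(t-np.array(s['position']))*100).round(2),np.degrees(Ro.from_matrix(R0.T@R).as_rotvec()).round(2)
def tuck(s):
    R=Ro.from_quat(s['ee_rot']).as_matrix();w=np.array(s['position'])+R@TU-O
    f=np.array(s['position'])+R@(TU+[.095,0,0])-O
    Rc=Ro.from_euler('z',-YAW,degrees=True)
    return 'tuck',(Rc.apply(w)*1000).round(1),'front',(Rc.apply(f)*1000).round(1)
E
python3 - <<'E'
from rig import r
from h import *
s=r.read_state();print(tuck(s));print(go(s,-.014,.075,4))
E
```

```text
('tuck', array([-24.8,  -0.4, 113.5]), 'front', array([-119.8,   -0.5,  113.5]))
(array([-1.14,  0.04,  3.36]), array([-0.  ,  4.  ,  0.05]))
```

{"api": "carry_out", "payload": {"moves": [{"xyz": [-1.1, 0, 3.3], "angular": [0, 4, 0]}, {"xyz": [-1.1, 0, 3.3], "angular": [0, 4, 0]}, {"xyz": [-1.1, 0, 3.3], "angular": [0, 4, 0]}, {"xyz": [-1.1, 0, 3.3], "angular": [0, 4, 0]}]}}

```text
time_s: 6.98
position: [0.4767, 0.2674, 0.0876]
ee_rot: [-0.203, 0.979, -0.007, -0.034]
ft_force: [-0.1, -0.1, -1.0]
finger_gap: 0.146
```

Run:
```python
from rig import r
from h import *
s=r.read_state();print(s['time_s'],s['ft_force'],tuck(s));print(go(s,-.012,.052,4))
for n in ['wrist','scene']:
    p=r.grab_frame(n)
    pickle.dump((s,p),open(f'pics/{n}6.pkl','wb'));a=p['frame'][:,:,::-1]
    if n=='scene': a=cv2.resize(a[190:280,170:290],None,fx=6,fy=6,interpolation=cv2.INTER_CUBIC)
    cv2.imwrite(f'pics/{n}6.png',a)
```

```text
6.9833 [-0.14560284 -0.05586592 -0.98317489] ('tuck', array([-14.4,  -0.1,  75.6]), 'front', array([-109.2,   -0.2,   82.3]))
(array([-0.4 ,  0.02,  2.34]), array([-0.02,  0.01,  0.07]))
```

View pics/scene6.png

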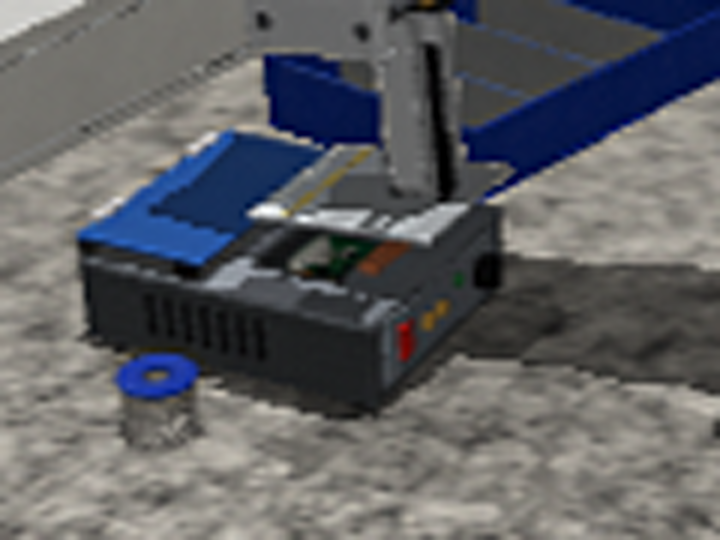

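View pics/wrist6.png

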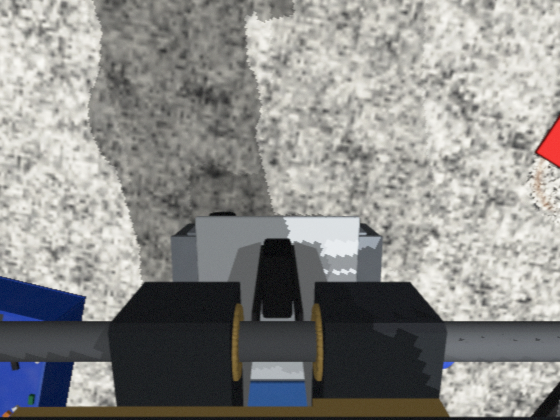

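In the wrist view the chassis front (columns 172–382) and the panel (196–359) share the same centre, 277, and are square. Lowering to 52 mm in front of the leaf.

{"api": "carry_out", "payload": {"moves": [{"xyz": [-0.2, 0, 1.2], "angular": [0, 0, 0]}, {"xyz": [-0.3, 0, 2.0], "angular": [0, 0, 0]}, {"xyz": [-0.4, 0, 2.3], "angular": [0, 0, 0]}, {"xyz": [-0.4, 0, 2.3], "angular": [0, 0, 0]}, {"xyz": [-0.4, 0, 2.3], "angular": [0, 0, 0]}, {"xyz": [-0.4, 0, 2.3], "angular": [0, 0, 0]}]}}

```text
time_s: 7.58
position: [0.4789, 0.2688, 0.0644]
ee_rot: [-0.204, 0.978, -0.007, -0.034]
ft_force: [0.2, -0.1, -2.1]
finger_gap: 0.147
```

Run:
```python
from rig import r
from h import *
s=r.read_state();print(s['time_s'],s['ft_force'],tuck(s));print(go(s,.0,.052,4),go(s,.019,.052,4))
for n in ['scene']:
    p=r.grab_frame(n)
    pickle.dump((s,p),open(f'pics/{n}7.pkl','wb'));a=p['frame'][:,:,::-1]
    if n=='scene': a=cv2.resize(a[190:280,170:290],None,fx=6,fy=6,interpolation=cv2.INTER_CUBIC)
    cv2.imwrite(f'pics/{n}7.png',a)
```

```text
7.5833 [ 0.16478579 -0.09128313 -2.09338751] ('tuck', array([-11.9,   0.3,  52.5]), 'front', array([-106.6,    0.2,   59.1]))
(array([-1.19, -0.02, -0.04]), array([-0.01,  0.01,  0.11])) (array([-3.08, -0.03, -0.17]), array([-0.01,  0.01,  0.11]))
```

View pics/scene7.png

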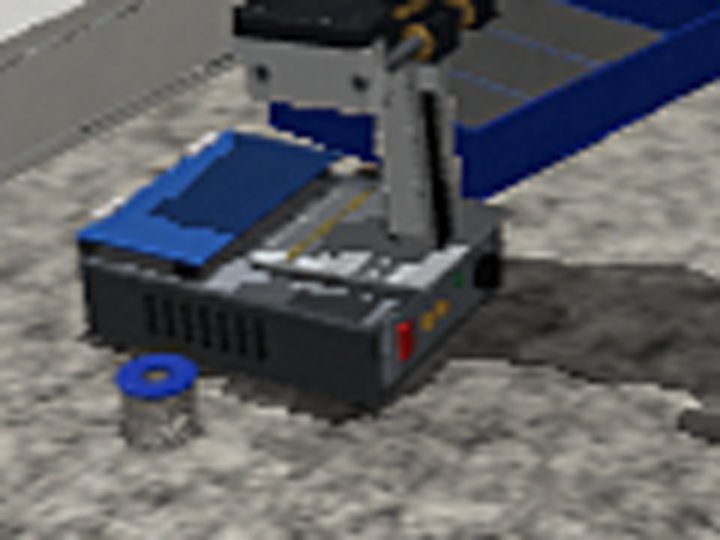

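The edge is at leaf-gap height and still in front of the leaf. Sliding in gently, first half.

{"api": "carry_out", "payload": {"moves": [{"xyz": [-0.4, 0, 0], "angular": [0, 0, 0]}, {"xyz": [-0.8, 0, 0], "angular": [0, 0, 0]}, {"xyz": [-1.2, 0, -0.05], "angular": [0, 0, 0]}, {"xyz": [-1.5, 0, -0.1], "angular": [0, 0, 0]}, {"xyz": [-1.8, 0, -0.1], "angular": [0, 0, 0]}, {"xyz": [-1.8, 0, -0.1], "angular": [0, 0, 0]}, {"xyz": [-1.8, 0, -0.1], "angular": [0, 0, 0]}]}}

```text
time_s: 8.22
position: [0.4954, 0.2759, 0.0639]
ee_rot: [-0.204, 0.978, -0.007, -0.034]
ft_force: [-0.3, 0.0, -1.6]
finger_gap: 0.148
```

Run:
```python
from rig import r
from h import *
s=r.read_state();print(s['time_s'],s['ft_force'],tuck(s));print(go(s,.020,.052,4))
for n in ['scene']:
    p=r.grab_frame(n)
    pickle.dump((s,p),open(f'pics/{n}8.pkl','wb'));a=p['frame'][:,:,::-1]
    if n=='scene': a=cv2.resize(a[190:280,170:290],None,fx=6,fy=6,interpolation=cv2.INTER_CUBIC)
    cv2.imwrite(f'pics/{n}8.png',a)
```

```text
8.2167 [-0.27292001  0.03046622 -1.55433869] ('tuck', array([ 6.2,  0.3, 51.9]), 'front', array([-88.6,   0.2,  58.6]))
(array([-1.38, -0.02, -0.1 ]), array([-0.01, -0.01,  0.1 ]))
```

View pics/scene8.png

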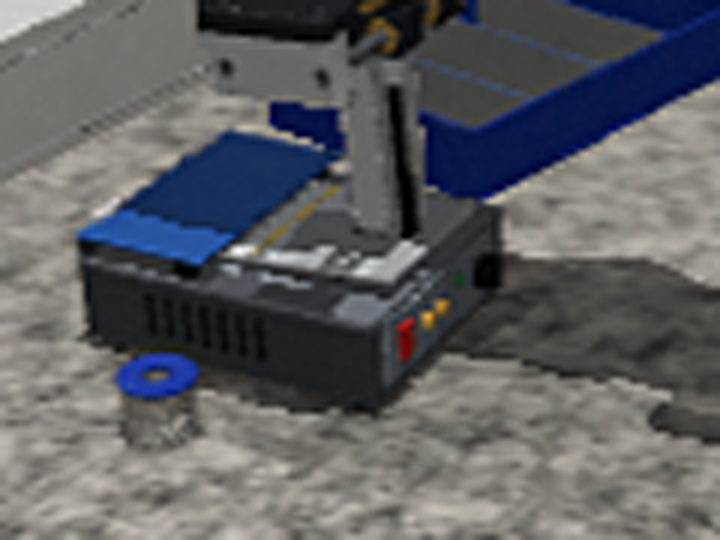

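The edge is under the leaf, the leaf hasn't moved, and there is no contact force. Second half.

{"api": "carry_out", "payload": {"moves": [{"xyz": [-0.4, 0, -0.05], "angular": [0, 0, 0]}, {"xyz": [-0.8, 0, -0.05], "angular": [0, 0, 0]}, {"xyz": [-1.2, 0, -0.1], "angular": [0, 0, 0]}, {"xyz": [-1.4, 0, -0.1], "angular": [0, 0, 0]}, {"xyz": [-1.4, 0, -0.1], "angular": [0, 0, 0]}, {"xyz": [-1.4, 0, -0.1], "angular": [0, 0, 0]}, {"xyz": [-1.4, 0, -0.1], "angular": [0, 0, 0]}]}}

```text
time_s: 8.85
position: [0.5081, 0.2815, 0.0639]
ee_rot: [-0.204, 0.978, -0.007, -0.034]
ft_force: [-0.2, 0.2, -2.0]
finger_gap: 0.146
```

Run:
```python
from rig import r
from h import *
s=r.read_state();print(s['time_s'],s['ft_force'],tuck(s));print(go(s,.020,.0515,0),go(s,.020,.0495,0),go(s,.020,.0475,0))
for n in ['scene','wrist']:
    p=r.grab_frame(n)
    pickle.dump((s,p),open(f'pics/{n}9.pkl','wb'));a=p['frame'][:,:,::-1]
    if n=='scene': a=cv2.resize(a[190:280,170:290],None,fx=6,fy=6,interpolation=cv2.INTER_CUBIC)
    cv2.imwrite(f'pics/{n}9.png',a)
```

```text
8.85 [-0.17269648  0.18158257 -2.02087158] ('tuck', array([19.9,  0.4, 51.9]), 'front', array([-74.8,   0.2,  58.6]))
(array([ 0.02, -0.03,  0.54]), array([-0.01, -4.02,  0.11])) (array([ 0.01, -0.03,  0.74]), array([-0.01, -4.02,  0.11])) (array([-0.01, -0.03,  0.94]), array([-0.01, -4.02,  0.11]))
```

View pics/scene9.png

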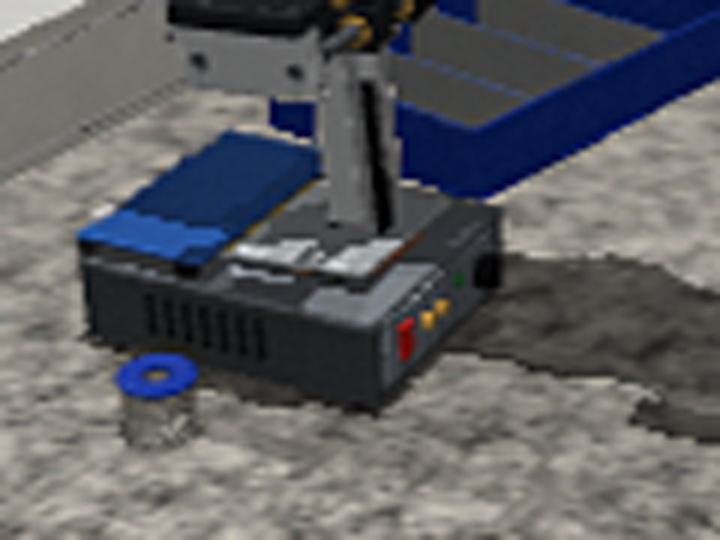

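View pics/wrist9.png

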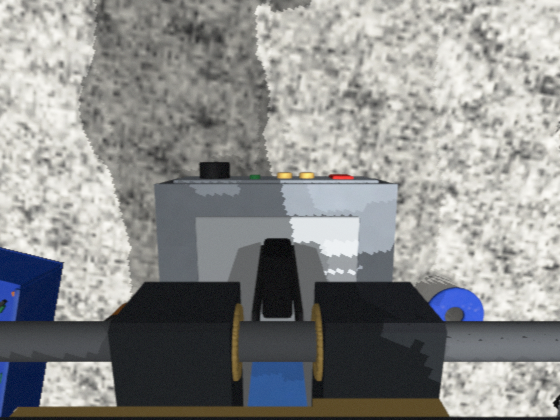

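The yellow line sits at the leaf's free edge, the panel is centred (277 vs 276 px), and the leaf is down. Levelling, then pressing.

{"api": "carry_out", "payload": {"moves": [{"xyz": [0, 0, 0.15], "angular": [0, -1, 0]}, {"xyz": [0, 0, 0.3], "angular": [0, -2, 0]}, {"xyz": [0, 0, 0.45], "angular": [0, -3, 0]}, {"xyz": [0, 0, 0.55], "angular": [0, -4, 0]}, {"xyz": [0, 0, 0.65], "angular": [0, -4, 0]}, {"xyz": [0, 0, 0.7], "angular": [0, -4, 0]}, {"xyz": [0, 0, 0.7], "angular": [0, -4, 0]}, {"xyz": [0, 0, 0.7], "angular": [0, -4, 0]}]}}

```text
time_s: 9.62
position: [0.5079, 0.2814, 0.0572]
ee_rot: [-0.204, 0.979, -0.0, -0.0]
ft_force: [-0.0, -1.2, 3.6]
finger_gap: 0.146
```

```bash
cat > look.py <<'E'
import sys
from rig import r
from h import *
k=sys.argv[1]
s=r.read_state();print(s['time_s'],s['ft_force'],s['torque'],s['finger_gap'],tuck(s))
p=r.grab_frame('wrist')
st={'position':np.zeros(3),'ee_rot':[0,0,0,1]}
P=cloud(p,st);m=np.zeros(P.shape[:2],bool);m[222:270,203:225]=1;m[222:232,203:350]=1;m[222:270,332:350]=1
Q=P[m];z=np.median(Q[:,2]);Q=Q[abs(Q[:,2]-z)<.006]
A=np.c_[Q[:,:2],np.ones(len(Q))];c=np.linalg.lstsq(A,Q[:,2],rcond=None)[0];print('panel in tool: top z',c[2],'slope',c[:2])
W=cloud(p,s);print('world top z front',np.median(W[222:232,203:350,2]),'rim front',np.median(W[195:208,205:340,2]))
Q=W[m];Q=Q[abs(Q[:,2]-np.median(Q[:,2]))<.004];A=np.c_[Q[:,:2],np.ones(len(Q))];c=np.linalg.lstsq(A,Q[:,2],rcond=None)[0];print('world slope',c[:2])
cv2.imwrite(f'pics/wrist{k}.png',p['frame'][:,:,::-1])
p=r.grab_frame('scene')
cv2.imwrite(f'pics/scene{k}.png',cv2.resize(p['frame'][190:280,170:290,::-1],None,fx=6,fy=6,interpolation=cv2.INTER_CUBIC))
E
python3 look.py 10
```

```text
9.6167 [-0.00670642 -1.20626786  3.61510095] [-0.13064329  0.20210455 -0.01724027] 0.14602564299487852 ('tuck', array([20.4,  0.4, 50.1]), 'front', array([-74.6,   0.3,  50.2]))
panel in tool: top z 0.00363644236767274 slope [-0.00110165 -0.00109246]
world top z front 0.053538870780879766 rim front 0.049173366955803155
world slope [-0.00179588  0.00041168]
```

View pics/scene10.png

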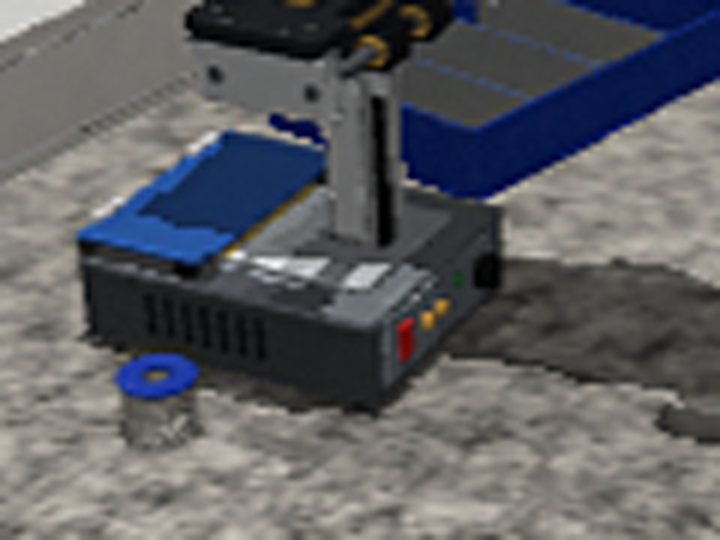

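Panel top is 4.4 mm above the rim, against 4.0 when flush, so only a bit more to go. Pressing slightly further to build preload.

{"api": "carry_out", "payload": {"moves": [{"xyz": [0, 0, 0.05], "angular": [0, 0, 0]}, {"xyz": [0, 0, 0.1], "angular": [0, 0, 0]}, {"xyz": [0, 0, 0.15], "angular": [0, 0, 0]}, {"xyz": [0, 0, 0.15], "angular": [0, 0, 0]}, {"xyz": [0, 0, 0.15], "angular": [0, 0, 0]}, {"xyz": [0, 0, 0.15], "angular": [0, 0, 0]}]}}

```text
time_s: 10.22
position: [0.5079, 0.2814, 0.0567]
ee_rot: [-0.204, 0.979, 0.0, 0.0]
ft_force: [-7.5, -3.9, 27.1]
finger_gap: 0.151
```

```bash
python3 look.py 11
```

```text
10.2167 [-7.51507247 -3.94559363 27.09377703] [-1.05851048  1.85288194  0.00663829] 0.15074034059218022 ('tuck', array([20.4,  0.4, 49.8]), 'front', array([-74.6,   0.3,  49.7]))
panel in tool: top z 0.0036390372851283384 slope [-0.00404737 -0.00037492]
world top z front 0.053135056015723506 rim front 0.04920379122394512
world slope [-0.00386212 -0.00083859]
```

View pics/scene11.png

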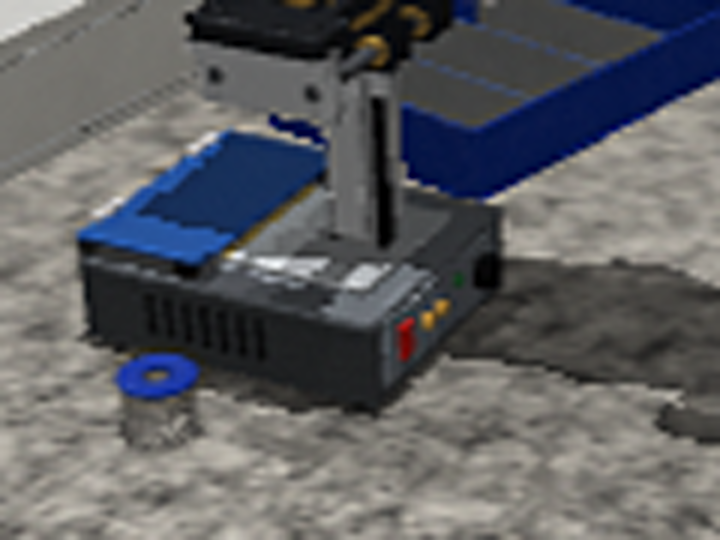

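View pics/wrist11.png

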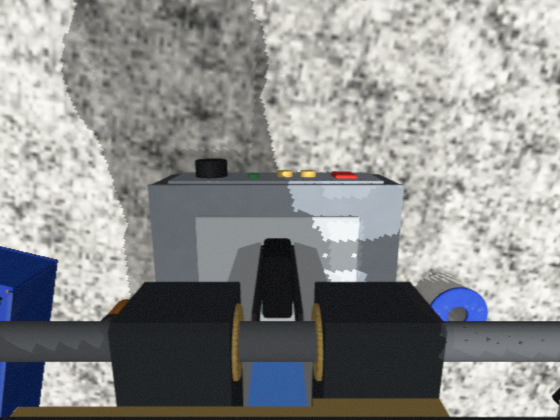

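The plate top is now 3.9 mm above the rim, which is flush. It is seated with about 27 N, centred, and the leaf is level. Handing in.

Run:
```python
from rig import r
from h import *
s=r.read_state();print(s['time_s'],s['ft_force'],tuck(s))
print(r.sign_off())
```

```text
10.3167 [-8.2282241  -5.54857415 27.41684581] ('tuck', array([20.4,  0.4, 49.8]), 'front', array([-74.6,   0.3,  49.8]))
the job is handed in; nothing more can be done
None
```

I picked the aluminium panel up by its black block and slid its edge under the leaf, nose slightly down so it cleared the copper strip. I then levelled it, pressed it flush and handed the job in at 10.3 s, still gripping and pressing.

Last checks before hand-in:
- **Position:** the tuck edge is about 20 mm under the leaf. Both ends are within 0.5 mm of the chassis middle, and both undersides are at about 49.8 mm. These figures come from the arm's pose and how the panel sits in the grip.
- **Flushness:** depth shows the plate's top 3.9 mm above the rim, and the plate is 4 mm thick. Its tilt is about 0.004 rad.
- **Press:** about 27 N at the wrist.
- **Leaf and bystanders:** the leaf looks unmoved in the scene image, and so does the spool. The jar and heat sink were not re-measured at the end, but the arm never went near them low down.

I could not see the gasket's travel or the tuck edge directly, so both are inferred from the flush plate. No check failed or disagreed. One move call was refused for its format and did not move the arm.

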